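# Clamp a glass rod in the scribing jig

### The job

Set the orange glass rod up for scribing, working with the fingertips only. First push the rod along its channel until its head end is fully home against the metal stop; then push the hold-down arm over from behind, so that it flips toward the robot and down on to the rod, and press its red tab down against the foot's spring until the arm reaches its rest. The program finishes while still holding the tab pressed down; never pick up or lift the rod, and leave the things round the jig alone.

Things in the scene. Friction and masses are not known exactly. Their poses are not given: they have to be found in the camera images.
- jig: Scribing jig, fixed: wooden board 105 x 240 mm, top at z 18 mm, origin on the bench under the channel's centre line. Jig axes: +y along the channel toward the stop, +x across it to the arm's hinge (away from the robot), z up. Aluminium channel 11 mm wide inside, floor at 21 mm, walls to 26 mm. The board spans y -125 to +115 mm; beyond its -y end the rod's tail overhangs bare bench.
- stop (a point): Centre of the stop face that the rod's head must touch: aluminium block, 36 mm wide, top at 40 mm, brass thumb screw on it. In jig axes at x 0, y +110 mm, z 25 mm; its own axes are the jig's (the rod comes from -y).
- rod_head (a point): Head end of the orange glass rod (8 mm thick, 308 mm long, 45 g, lying loose in the channel with its axis 25 mm above the bench): centre of the end face near the stop. At the start there are 12 to 45 mm between it and the stop.
- rod_tail (a point): Centre of the other end face of the orange rod, 25 mm above the bench, sticking out beyond the board. Pushed here along the rod with under 1 N it slides in the channel.
- rod_mid (a point): Middle of the orange rod, on its axis, half-way up.
- hinge (a point): Middle of the hold-down arm's hinge axis, which runs along the jig's y; in jig axes at x +45, y -30, z 46 mm. Its axes are the jig's. The hinge bracket's lugs reach 15 mm to either side along y.
- tab (a point): Middle of the outer face of the red plastic tab at the arm's end (34 mm along the arm, 24 mm wide, 8 mm thick), 96 mm from the hinge axis; the tab ends 113 mm from the axis. The face looks away from the robot and a little down while the arm is open, up when it is down; push on this face all the way. With the arm on its rest this point is 50 mm above the bench.
- holddown (a joint): Arm angle in rad (steel bar 14 x 6 mm): 0 = down, level, on its rest (hard stop), 1.57 = straight up; starts leaning away from the robot at 1.7 to 2.15 (limit 2.25). From the hinge it points to -x cos, +z sin of the angle. The stiff hinge (0.1 N m) keeps it where left. The foot meets the rod at about 0.13; then its spring (1.5 N/mm) yields; about 5 N on the tab reach 0. Let go, it springs up a little.
- foot: Sprung steel foot with a black rubber tip of 12 mm diameter under the arm, 45 mm from the hinge axis, straight over the channel when the arm is down.
- dowel: Bystander: maple dowel standing on end left of the jig, 29 mm diameter, 100 mm high, origin at its underside.
- frit_jar: Bystander: small clear jar with white lid, 45 mm diameter, 51 mm high, left of the jig, origin at its underside.
- balm_tin: Bystander: round tin, 62 mm diameter, 27 mm high, left of the jig, origin at its underside.
- violet_rod: Bystander: spare violet glass rod lying on the bench at the back right, 308 mm long, 8 mm thick, origin at the middle of its underside.
- white_rod: Bystander: spare white glass rod lying beside the violet one, 309 mm long, 8 mm thick, origin at the middle of its underside.
- marver: Bystander: black graphite pad 50 x 50 x 18 mm lying at the back right, origin at the middle of its underside.
- scribe: Bystander: yellow scribe pen lying at the bench's front edge, in front of the jig, 107 mm long, 9 mm thick, origin at the middle of its underside.

How it is judged (in metres and radians):
On the way, in this order (a step that is already met when the one before it is completed fails the run):
1. the rod's head is home against the stop while the arm is still up (y of rod_head in the frame of stop above -0.003 m and value of joint holddown above 0.6 rad), for 0.1 s.
2. the arm has been flipped over on to the rod (value of joint holddown below 0.16 rad and contact force between foot and rod above 0.3 N), for 0.1 s.
At the end, for the whole second after the job is handed in: The rod's head is within 3 mm of the stop face and lies in the channel, at rest; the arm is held within 0.05 rad (5 mm at the tab) of its rest, and the sprung foot presses on the rod with more than 4 N (y of rod_head in the frame of stop above -0.003 m and distance between rod_head and stop below 0.006 m and value of joint holddown below 0.05 rad and contact force between foot and rod above 4 N and linear speed of rod below 0.02 m/s); the arm keeps its last pose, push and grip.
It fails at once if the rod is lifted out of its channel (height (world z) of rod_mid above 0.033 m or height (world z) of any of rod_head, rod_tail above 0.04 m).
It fails at once if a bystander is moved by more than 15 mm (distance of any of dowel, frit_jar, balm_tin, violet_rod, white_rod, marver, scribe from where it was at the start of the episode above 0.015 m).
It fails at once if a bystander is tipped over (angle between any of dowel, frit_jar's own z axis and vertical above 0.5 rad).
It also fails if it takes over 53 s, if anything falls off the work surface, if the arm or the gripper's body presses on something with over 40 N, if the wrist force passes 120 N, or if a joint passes its speed limit or range.

### The arm

A 6-joint arm with a two-finger parallel gripper is mounted at the origin on a cart in front of the work surface, level with it; the furniture and walls round the work are solid. World frame = base frame: x ahead of the robot, y to its left, z up, the work surface at z = 0. Lengths are in mm, angles in degrees, forces in N, time in s.
With the tool pointing down it reaches from about 350 to 850 mm from the base axis. Payload 8.1 kg.
Tool frame: the origin (TCP) lies midway between the tips of the shut fingers; the grasp point (between the pads) lies 19 mm behind it; z points along the fingers, y is the direction in which the jaws open and shut (so a half turn about z gives the same grasp; the last joint's range is limited). The gripper opens to 85 mm and grips with 20 to 120 N. Pads are 22 mm wide; open, the fingers measure 114 mm over their backs; the gripper's body (76 mm by 85 mm) begins 54 mm behind the grasp point. The pads swing forward as they close: fully open they stand 13 mm farther back than shut.
Start: joints at [66.497, 7.471, 85.268, -0, 87.261, -4.893], TCP at [191.45, 568.641, 231.292] pointing down, gripper open.
Joint ranges: [-169.43, 169.43], [-51.17, 129.36], [1.28, 143.12], [-76.62, 256.62], [0, 156.53], [-152.29, 152.29]. Speed limits (degrees/s): [136.94, 136.94, 159.86, 180, 180, 180].

### API

Orientations are given as [roll, pitch, yaw] about the fixed x, y, z axes, in that order (R = Rz(yaw) Ry(pitch) Rx(roll)).
In Python, from bench import telemetry, snapshot, camera_params, job gives the robot as it stands. The module is installed in compiled form; this text tells all that it offers.
- The arm moves only by the shell command python3 -m jog 'ROWS' [FORCE]. ROWS is JSON, a list that holds one entry, the list of rows, each a list of 7 numbers: the shift along the tool's x, y, z in units of 50 mm (1.0 is 50 mm), then the turn, a rotation vector about the tool's x, y, z in units of 2 pi rad (1.0 is 2 pi rad), then the opening, from 0 (shut) to 1 (fully open). In form: [[[dx, dy, dz, rx, ry, rz, claw], ...]]. A call has 1 to 12 rows; each row shifts and turns the commanded pose from where the row before left it, along the tool's axes as they then stand; what a row does not reach is not made up. A row lasts 1/8 s, in which the tool goes at most 62.5 mm and 10.7 degrees, less where a joint would pass 70% of its speed; a pose out of reach is approached as far as the arm can. A call with a number of a shift or a turn outside -1 to 1 is refused whole. A call with a gripper value outside its range is refused whole. The fingers move at their own pace and stop on an object; FORCE is the grip in N (left out, the last holds). Time passes only in rows, so rows that do not move let the fingers close. It gives the time, the measured TCP pose, the force and the opening at its end, in the units of the state.
- telemetry.sense(): the state, without advancing time (a new reading comes with each control period).
- snapshot(name): name is "side" or "top" or "wrist"; returns (picture, depth): 400x640x3 uint8, red, green, blue; 400x640 float32, mm along the optical axis (not along the pixel's ray), 0 where there is no reading.
- camera_params(name): a dict with "K" (3x3 intrinsics, pixels), "extrinsics" (4x4, takes a point from camera to world coordinates). Camera axes: x right, y down, z forward; pixel columns grow to the right and rows downward; lengths in mm; the calibration is good to about 2 mm. A picture is of the moment at which its call begins: read the wrist's pose just before it. camera_params takes no time and is no camera call; for the wrist camera it gives the pose at the moment of the call.
- job.hand_in(): hands the job in, once; it reports no verdict.
The state is a dict: "time": time; "joint_pos": joint angles; "qd": joint speeds; "joint_efforts": joint torques, N m; "tool_pos": TCP position; "tcp_rot": TCP orientation; "ft_force": force on the tool from outside, world axes, zero at the start; "wrist_torque": the same for the moment, N m; "finger_gap": finger opening in mm.
Only numpy, scipy, OpenCV 4.12 (cv2) and the standard library are available. Lean on these libraries where they do the work, as an engineer would, in place of code of your own. Each camera call takes 0.05 s, during which the arm holds its last target. There are 200 camera calls.

## Working session

There is one attempt and no reset: what is moved stays moved. The work goes in short steps, Python scripts to look and compute and a shell command to move; the robot and the scene stay as the last step left them, time stands still between calls to the robot, and variables do not carry over. Pictures are saved under pics/ and viewed, about 8 in all and at most 12, crops included, and the job is handed in when it is done.

```bash
mkdir -p pics; cat > h.py <<'E'
import numpy as np,cv2
from bench import telemetry,snapshot,camera_params,job
from scipy.spatial.transform import Rotation as R
def snap(n,f):
    c=camera_params(n); p,d=snapshot(n)
    cv2.imwrite('pics/'+f+'.png',cv2.cvtColor(p,cv2.COLOR_RGB2BGR)); np.savez('pics/'+f+'.npz',p=p,d=d,K=c['K'],E=c['extrinsics'])
def load(f):
    z=np.load('pics/'+f+'.npz'); return z['p'],z['d'],z['K'],z['E']
def cloud(f):
    p,d,K,E=load(f); K=np.array(K)
    v,u=np.mgrid[:d.shape[0],:d.shape[1]]
    P=np.stack([(u-K[0,2])/K[0,0]*d,(v-K[1,2])/K[1,1]*d,d],-1)
    return P@E[:3,:3].T+E[:3,3],p,d
E
python3 - <<'E'
from h import *
print(telemetry.sense())
snap('top','t0');snap('side','s0')
for n in('top','side'): print(camera_params(n))
E
```

```text
{'time': 0.0, 'joint_pos': array([ 6.64967031e+01,  7.51668676e+00,  8.53306916e+01,  4.66679578e-04,
        8.72621210e+01, -4.89385661e+00]), 'qd': array([ 0.0469332 , -0.09235378,  0.0303867 ,  0.04025877, -0.03590309,
        0.03900854]), 'joint_efforts': array([ 7.39658481e-04, -5.69394779e+01, -5.00558746e+01, -5.01318198e-05,
        1.42759213e-02,  1.87965850e-05]), 'tool_pos': array([191.22672968, 568.11417928, 230.21445144]), 'tcp_rot': array([-1.79890940e+02, -9.80579375e-03,  1.61390528e+02]), 'ft_force': array([-0.19565089,  0.05339032,  0.04806666]), 'wrist_torque': array([-0.02173616, -0.01605629,  0.00682975]), 'finger_gap': 85.50386577293914}
{'K': array([[517.1343927 ,   0.        , 317.98076617],
       [  0.        , 517.1343927 , 199.13981871],
       [  0.        ,   0.        ,   1.        ]]), 'extrinsics': array([[ 1.41382273e-02, -9.84578049e-01,  1.74373668e-01,
         3.79287663e+02],
       [-9.99884438e-01, -1.29468239e-02,  7.96814595e-03,
         7.62046903e+01],
       [-5.58767641e-03, -1.74466172e-01, -9.84647314e-01,
         1.32248435e+03],
       [ 0.00000000e+00,  0.00000000e+00,  0.00000000e+00,
         1.00000000e+00]])}
{'K': array([[471.82183061,   0.        , 319.01363385],
       [  0.        , 471.82183061, 185.80136191],
       [  0.        ,   0.        ,   1.        ]]), 'extrinsics': array([[ 9.00567670e-01, -2.24076625e-01,  3.72515152e-01,
         1.88703002e+02],
       [-4.34106485e-01, -4.18195405e-01,  7.97912378e-01,
        -8.21122223e+02],
       [-2.30093879e-02, -8.80285334e-01, -4.73886378e-01,
         6.00434064e+02],
       [ 0.00000000e+00,  0.00000000e+00,  0.00000000e+00,
         1.00000000e+00]])}
```

View pics/t0.png

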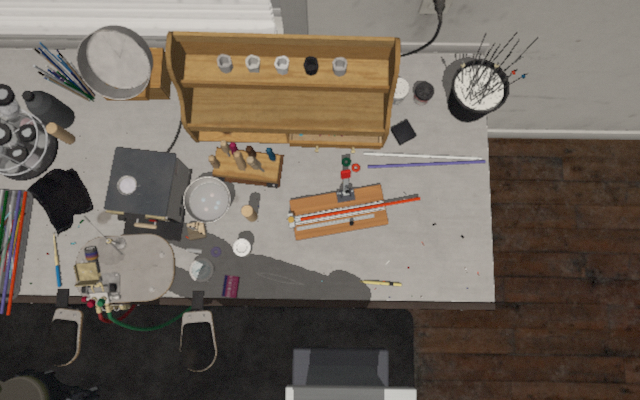

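View pics/s0.png

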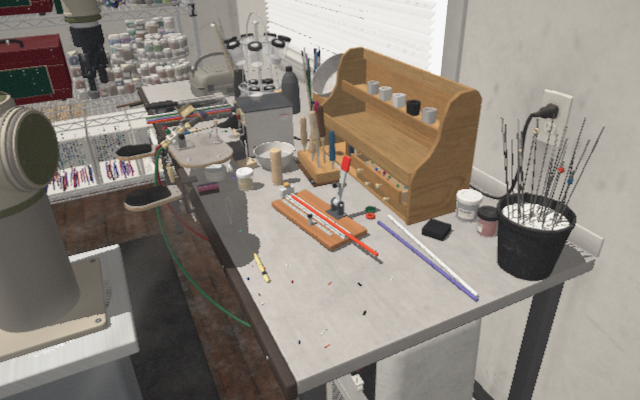

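The top view shows the rod from its tail at about (420,198) to the stop at about (291,219), with the red tab near (346,174). The side view shows the arm open, tab at (346,163). Next I'll measure the rod, the board and the tab.

```bash
cat >> h.py <<'E'
def ray(f,uv,z):
    p,d,K,E=load(f); uv=np.atleast_2d(uv).astype(float)
    r=np.c_[(uv[:,0]-K[0,2])/K[0,0],(uv[:,1]-K[1,2])/K[1,1],np.ones(len(uv))]@E[:3,:3].T
    return E[:3,3]+r*((z-E[2,3])/r[:,2])[:,None]
E
python3 - <<'E'
from h import *
for f in('t0','s0'):
    P,p,d=cloud(f); hsv=cv2.cvtColor(p,cv2.COLOR_RGB2HSV)
    m=((hsv[...,0]<14)|(hsv[...,0]>172))&(hsv[...,1]>165)&(hsv[...,2]>110)
    n,l,s,c=cv2.connectedComponentsWithStats(m.astype(np.uint8),connectivity=8)
    for i in range(1,n):
        if s[i,4]<8: continue
        v,u=np.where(l==i); Q=P[v,u]; 
        print(f,s[i],c[i].round(1),'med',np.median(Q,0).round(1))
        if s[i,4]>60:
            W=ray(f,np.c_[u,v],27)[:,:2]; mu=W.mean(0); a=np.linalg.svd(W-mu,full_matrices=False)[2][0]; a*=np.sign(a[1]); t=(W-mu)@a
            print('  axis',a,np.degrees(np.arctan2(a[1],a[0])),'mid',mu,'ends',mu+a*t.min(),mu+a*t.max(),t.max()-t.min())
    p_=cv2.resize(cv2.cvtColor(p,cv2.COLOR_RGB2BGR)[(145 if f=='t0' else 135):,:][:110,(270):][:,:170],None,fx=4.6,fy=4.6,interpolation=cv2.INTER_CUBIC)
    cv2.imwrite(f'pics/crop_{f}.png',p_)
E
python3 - <<'E'
import cv2,numpy as np
a=cv2.imread('pics/crop_t0.png');b=cv2.imread('pics/crop_s0.png')
cv2.imwrite('pics/c0.png',cv2.resize(np.vstack([a,b]),None,fx=.59,fy=.59))
E
```

```text
t0 [352 164   8   7  38] [355.3 167.1] med [698.   -9.1   7. ]
t0 [341 170   9   9  69] [345.1 173.6] med [648.3  23.8 151.3]
  axis [-0.44943767  0.89331169] 116.70761141120235 mid [676.26378945  18.15760926] ends [682.23002636   6.29899239] [670.76991386  29.07735093] 25.498780291688206
t0 [  6 192  21 123 388] [ 16.3 253.5] med [463.9 838.4  30.6]
  axis [-0.99964942  0.02647697] 178.48280384919383 mid [461.48863641 840.66934204] ends [617.50407747 836.53707663] [312.06884372 844.6269134 ] 305.5423497243869
t0 [301 197 119  24 289] [357.8 208.7] med [584.6 -12.6  28.9]
  axis [-0.18683185  0.98239191] 100.76795175205469 mid [585.4732485  -14.61642852] ends [ 615.03879553 -170.07683248] [558.06758098 129.48698142] 304.93310395926085
t0 [ 82 298   4   4  13] [ 83.2 299.5] med [349.2 650.8  52.2]
t0 [ 87 302   6   6  26] [ 89.6 304.2] med [340.8 621.2  81. ]
s0 [148 117  33   7  51] [165.3 119.9] med [375.1 837.7  30. ]
s0 [341 156  10  16  99] [345.6 163.2] med [648.4  20.2 141. ]
  axis [0.51121223 0.85945451] 59.255390735125786 mid [763.63851984 230.2792139 ] ends [738.31460019 187.7044163 ] [787.98405888 271.20914937] 97.16015423344622
s0 [558 168   6   4  17] [560.6 169.5] med [ 863.4 -348.4  235.3]
s0 [292 196  86  60 242] [338.3 228. ] med [593.4 -66.2  28. ]
  axis [-0.189141    0.98194994] 100.90265810309829 mid [590.95807201 -46.99490575] ends [ 615.24775839 -173.0979519 ] [557.24496598 128.03104144] 306.6643027017228
s0 [366 213   8   6  38] [369.8 215.4] med [696.1 -12.7   7.2]
```

View pics/c0.png

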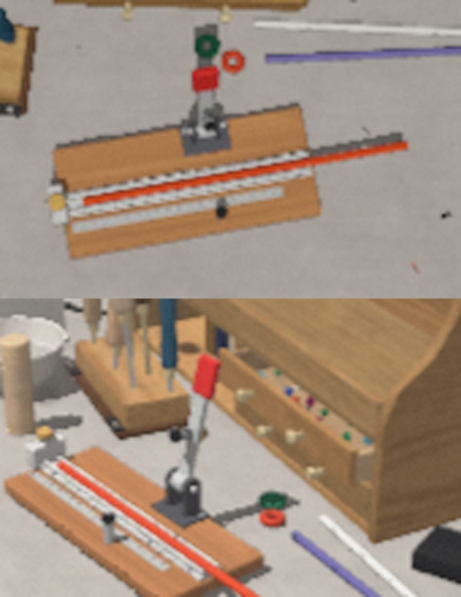

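The crops show the channel, stop, tab and hinge clearly; in the top crop the rod head is at about (85,200), just short of the brass and aluminium stop at (57,200). Both cameras agree: rod axis at 100.8°, tail near (615,-172), head near (557.5,129). The tab works out at about 1.82 rad, with a gap of about 17 mm. I'll now move to behind the tail, staying high.

```bash
python3 -m jog '[[[-0.657,-0.6,0,0,0,0,0],[-0.657,-0.6,0,0,0,0,0],[-0.657,-0.6,0,0,0,0,0],[-0.657,-0.6,0,0,0,0,0],[-0.657,-0.6,0,0,0,0,0],[-0.657,-0.6,0,0,0,0,0],[-0.657,-0.6,0,0,0,0,0],[-0.657,-0.6,0,0,0,0,0],[-0.657,-0.6,0,0,0,0,0],[-0.657,-0.6,0,0,0,0,0]]]' 40
python3 -m jog '[[[-0.657,-0.6,0,0,0,0,0],[-0.657,-0.6,0,0,0,0,0],[-0.657,-0.6,0,0,0,0,0],[-0.657,-0.6,0,0,0,0,0],[-0.657,-0.6,0,0,0,0,0],[-0.657,-0.6,0,0,0,0,0],[-0.657,-0.6,0,0,0,0,0],[-0.657,-0.6,0,0,0,0,0],[-0.657,-0.6,0,0,0,0,0],[-0.657,-0.6,0,0,0,0,0]]]'
python3 -m jog '[[[0,0,0,0,0,0.029,0],[0,0,0,0,0,0.029,0],[0,0,0,0,0,0.029,0],[0,0,0,0,0,0.029,0],[0,0,0,0,0,0.029,0],[0,0,0,0,0,0.029,0],[0,0,0,0,0,0.029,0],[0,0,0,0,0,0.029,0],[0,0,0,0,0,0.029,0],[0,0,0,0,0,0.029,0],[0,0,0,0,0,0.029,0]]]'
python3 - <<'E'
from h import *
for f in('t0','s0'):
    P,p,d=cloud(f); J=P-np.array([575.2,38.9,0]); jx=J[...,0]*.982+J[...,1]*.188; jy=-J[...,0]*.188+J[...,1]*.982
    m=(d>0)&(abs(jy+30)<60)
    print(f,[(x,int(P[...,2][m&(jx>=x)&(jx<x+10)].max(initial=-1))) for x in range(50,260,10)])
E
```

```text
time: 1.35
tool_pos: [407.3, 178.1, 231.0]
tcp_rot: [-180.0, -0.0, 161.4]
ft_force: [1.1, -0.1, -0.1]
finger_gap: -0.1
time: 2.6
tool_pos: [622.9, -210.9, 230.6]
tcp_rot: [180.0, -0.1, 161.4]
ft_force: [0.8, 0.8, 0.1]
finger_gap: 0.1
time: 3.98
tool_pos: [622.3, -209.5, 230.5]
tcp_rot: [-179.9, 0.0, 46.2]
ft_force: [-0.3, 0.1, -0.0]
finger_gap: -0.2
t0 [(50, 120), (60, 155), (70, 160), (80, 7), (90, 7), (100, 11), (110, 10), (120, 11), (130, 80), (140, 95), (150, 95), (160, 131), (170, 133), (180, 135), (190, 133), (200, 128), (210, 106), (220, 105), (230, 106), (240, 211), (250, 213)]
s0 [(50, 117), (60, 153), (70, 157), (80, 3), (90, 4), (100, 11), (110, 11), (120, 11), (130, 78), (140, 91), (150, 93), (160, 124), (170, 132), (180, 131), (190, 131), (200, 130), (210, 101), (220, 102), (230, 102), (240, 210), (250, 212)]
```

```bash
python3 -m jog '[[[0,0,0,0,0,0.0246,0],[0,0,0,0,0,0.0246,0],[0,0,0,0,0,0.0246,0],[0,0,0,0,0,0.0246,0],[0,0,0.8,0,0,0,0],[0,0,0.8,0,0,0,0],[0,0,0.8,0,0,0,0],[0,0,0.8,0,0,0,0],[0,0,0.7,0,0,0,0],[0,0,0.4,0,0,0,0],[0,0,0,0,0,0,0]]]'
python3 - <<'E'
from h import *
print(telemetry.sense()['tool_pos']); snap('side','s1');snap('top','t1');
p=cv2.imread('pics/s1.png')[185:285,320:440];q=cv2.imread('pics/t1.png')[150:250,320:440]
cv2.imwrite('pics/c1.png',cv2.resize(np.hstack([p,q]),None,fx=3.3,fy=3.3,interpolation=cv2.INTER_CUBIC))
E
```

```text
time: 5.35
tool_pos: [621.1, -209.0, 14.3]
tcp_rot: [-179.9, 0.2, 11.1]
ft_force: [0.1, 0.4, 0.7]
finger_gap: 0.0
[ 621.12540469 -208.98756903   14.26706173]
```

View pics/c1.png

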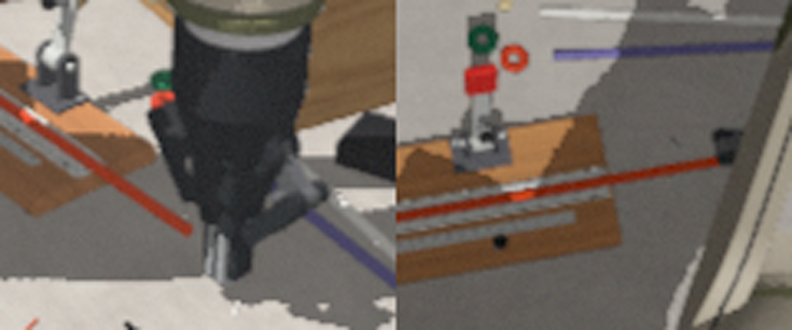

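The fingers stand behind the tail and in line with the rod. In the left panel the tail is at (188,232) and the fingers at (215,260). I'll push along jig +y, which is tool -y.

```bash
python3 -m jog '[[[0,-0.1,0,0,0,0,0],[0,-0.1,0,0,0,0,0],[0,-0.1,0,0,0,0,0],[0,-0.05,0,0,0,0,0],[0,-0.05,0,0,0,0,0],[0,-0.05,0,0,0,0,0],[0,-0.05,0,0,0,0,0],[0,-0.05,0,0,0,0,0]]]'
python3 -m jog '[[[0,-0.05,0,0,0,0,0],[0,-0.05,0,0,0,0,0],[0,-0.05,0,0,0,0,0]]]'
python3 -c "
from h import *
snap('side','s2');snap('top','t2')
p=cv2.imread('pics/s2.png')[185:285,275:440];q=cv2.imread('pics/t2.png')[170:250,280:440]
cv2.imwrite('pics/c2.png',np.vstack([cv2.resize(x,(800,int(x.shape[0]*800/x.shape[1])),interpolation=cv2.INTER_CUBIC) for x in (p,q)])[:, :]) 
a=cv2.imread('pics/c2.png');cv2.imwrite('pics/c2.png',cv2.resize(a,None,fx=.66,fy=.66));print(a.shape)"
```

```text
time: 6.45
tool_pos: [617.3, -182.6, 16.3]
tcp_rot: [180.0, 0.0, 11.1]
ft_force: [0.0, -0.7, -0.1]
finger_gap: 0.0
time: 6.82
tool_pos: [615.8, -175.1, 16.3]
tcp_rot: [180.0, 0.0, 11.1]
ft_force: [0.3, 0.6, 0.8]
finger_gap: -0.1
(884, 800, 3)
```

View pics/c2.png

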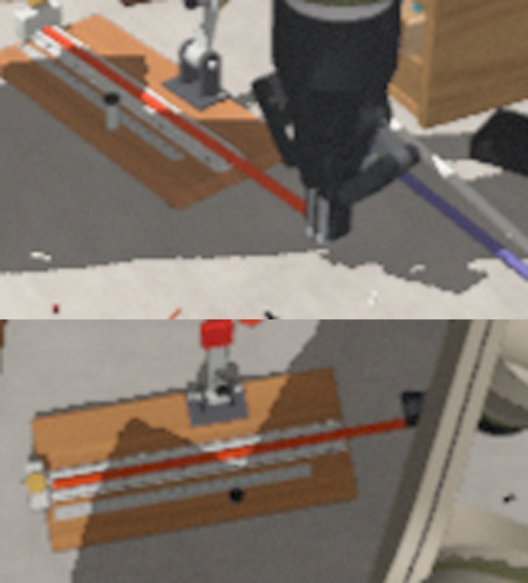

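The fingers touch the tail at (318,215). The head at (55,480) is a few mm short of the stop block at (45,480), so I keep pushing slowly.

```bash
for i in 1; do :; done; python3 -m jog '[[[0,-0.04,0,0,0,0,0],[0,-0.04,0,0,0,0,0],[0,0,0,0,0,0,0]]]'
python3 -m jog '[[[0,-0.04,0,0,0,0,0],[0,-0.02,0,0,0,0,0],[0,0,0,0,0,0,0]]]'
```

```text
time: 7.3
tool_pos: [615.1, -171.2, 16.3]
tcp_rot: [-180.0, -0.0, 11.1]
ft_force: [0.1, -0.2, -0.2]
finger_gap: 0.1
time: 7.68
tool_pos: [615.3, -170.1, 17.1]
tcp_rot: [179.8, -0.1, 11.1]
ft_force: [1.4, -7.2, -0.8]
finger_gap: -0.2
```

```bash
python3 -m jog '[[[0,-0.02,0,0,0,0,0],[0,0,0,0,0,0,0]]]'
python3 - <<'E'
from h import *
snap('top','t3');snap('side','s3')
for f in('t0','t2','t3','s0','s3'):
    p=load(f)[0]; hsv=cv2.cvtColor(p,cv2.COLOR_RGB2HSV)
    m=((hsv[...,0]<14)|(hsv[...,0]>172))&(hsv[...,1]>165)&(hsv[...,2]>80)
    n,l,s,c=cv2.connectedComponentsWithStats(m.astype(np.uint8),connectivity=8)
    v,u=np.where(m&(np.mgrid[:400,:640][1]>275)&(np.mgrid[:400,:640][1]<440)&(np.mgrid[:400,:640][0]>(192 if f[0]=='t' else 190)))
    W=ray(f,np.c_[u,v],27)[:,:2]; t=(W-[575.2,38.9])@[-.188,.982]; x=(W-[575.2,38.9])@[.982,.188]; t=t[abs(x)<8]
    print(f,'head jig y',np.sort(t)[-3:],'tail',np.sort(t)[:3])
a=[cv2.imread(f'pics/{f}.png')[y:y+40,x:x+60] for f,x,y in(('t0',275,195),('t3',275,195),('s0',270,175),('s3',270,175))]
a=[cv2.resize(x,None,fx=6,fy=6,interpolation=cv2.INTER_CUBIC) for x in a]
cv2.imwrite('pics/c3.png',np.vstack([np.hstack(a[:2]),np.hstack(a[2:])]))
E
```

```text
time: 7.92
tool_pos: [615.4, -169.9, 17.4]
tcp_rot: [179.8, -0.1, 11.1]
ft_force: [2.1, -10.5, 0.1]
finger_gap: -0.4
t0 head jig y [91.3226402  91.75226162 92.18159068] tail [-212.70492945 -212.16886382 -210.20497761]
t2 head jig y [101.70705538 102.13301575 104.19588948] tail [-168.63451841 -168.11397418 -166.13618377]
t3 head jig y [107.53304082 109.17372048 109.59715396] tail [-163.63779439 -163.11894758 -161.13935026]
s0 head jig y [86.7326937  89.34453157 90.90245044] tail [-215.71333791 -214.49706945 -213.25341231]
s3 head jig y [105.62348827 108.3371098  109.91551019] tail [-190.60117976 -188.01404429 -186.74377907]
```

View pics/c3.png

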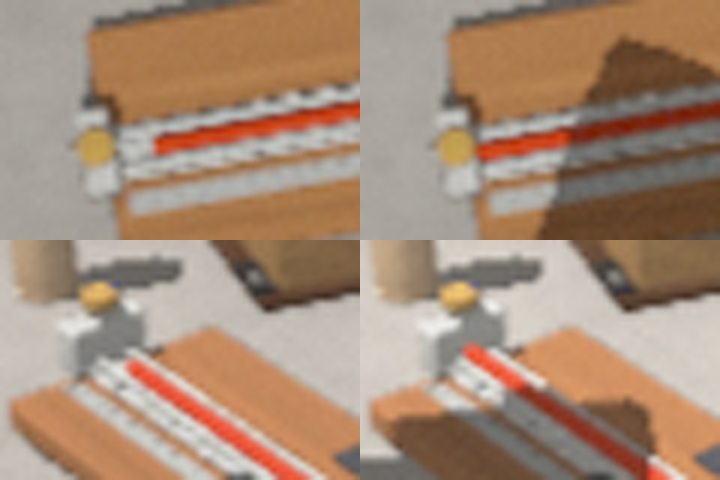

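Both cameras now put the head at jig y ≈ 109.6, against the stop, and the push force rose to 10 N. The rod is home. I'll back off, go up, and move over behind the arm.

```bash
python3 -m jog '[[[0,0.1,0,0,0,0,0],[0,0.3,0,0,0,0,0],[0,0,-0.8,0,0,0,0],[0,0,-1,0,0,0,0],[0,0,-1,0,0,0,0],[0,0,-1,0,0,0,0],[0,0,-0.5,0,0,0,0],[0,0,0,0,0,0,0]]]'
python3 -m jog '[[[0.39,-0.81,0,0,0,0,0],[0.39,-0.81,0,0,0,0,0],[0.39,-0.81,0,0,0,0,0],[0.39,-0.81,0,0,0,0,0],[0.39,-0.81,0,0,0,0,0],[0,0,0,0,0,0,0]]]'
python3 - <<'E'
from h import *
def jig(P): d=np.array(P)-[575.2,38.9,0]; return [d[0]*.982+d[1]*.188,-d[0]*.188+d[1]*.982,d[2]]
s=telemetry.sense();print(s['tool_pos'],jig(s['tool_pos']),s['ft_force'])
snap('wrist','w4');snap('side','s4')
P,p,d=cloud('s4');hsv=cv2.cvtColor(p,cv2.COLOR_RGB2HSV)
m=((hsv[...,0]<10)|(hsv[...,0]>172))&(hsv[...,1]>150)&(P[...,2]>100)&(abs(P[...,0]-640)<70)&(abs(P[...,1]-20)<60)
Q=P[m];print(len(Q),[np.round(jig(q),0) for q in (Q.min(0),np.median(Q,0),Q.max(0))])
cv2.imwrite('pics/c4.png',np.hstack([cv2.resize(cv2.imread('pics/w4.png'),(400,250)),cv2.resize(cv2.imread('pics/s4.png')[80:230,230:470],(400,250))]))
E
```

```text
time: 9.02
tool_pos: [619.7, -188.2, 234.6]
tcp_rot: [179.8, -0.3, 11.1]
ft_force: [-0.1, 0.3, 0.1]
finger_gap: 0.1
time: 9.78
tool_pos: [674.3, 33.7, 228.5]
tcp_rot: [-179.9, 0.2, 11.4]
ft_force: [-0.2, -0.8, 0.4]
finger_gap: 0.1
[674.2563079   33.70780989 228.49805517] [np.float64(96.29716261660617), np.float64(-23.72131656973048), np.float64(228.49805516722446)] [-0.17078353 -0.78970695  0.39045287]
97 [array([ 60., -42., 125.]), array([ 68., -33., 140.]), array([ 78., -22., 156.])]
```

View pics/c4.png

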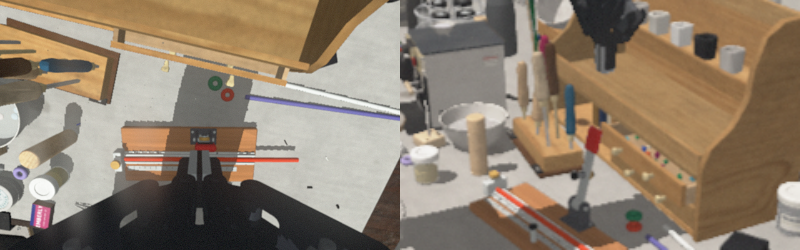

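The wrist view shows the fingers over the hinge side. The side view shows the arm still open with its tab at (594,140) and the fingers up behind it. I'll correct y by 7 mm and go down behind the tab.

```bash
python3 -m jog '[[[0,0.07,0,0,0,0,0],[0,0.06,0.2,0,0,0,0],[0,0,0.4,0,0,0,0],[0,0,0.5,0,0,0,0],[0,0,0.5,0,0,0,0],[0,0,0.33,0,0,0,0],[0,0,0,0,0,0,0]]]'
python3 - <<'E'
from h import *
th=np.arange(1.82,-.05,-.1); r=98
x=45-r*np.cos(th)+4*np.sin(th)+11; z=46+r*np.sin(th)+4*np.cos(th)
for a in zip(th.round(2),x.round(1),z.round(1),np.r_[0,np.diff(x)/50].round(2),np.r_[0,-np.diff(z)/50].round(2)):print(*a)
snap('side','s5')
cv2.imwrite('pics/c5.png',cv2.resize(cv2.imread('pics/s5.png')[100:230,270:430],(640,520)))
s=telemetry.sense();d=s['tool_pos']-[575.2,38.9,0];print(d[0]*.982+d[1]*.188,-d[0]*.188+d[1]*.982,d[2],s['ft_force'])
E
```

```text
time: 10.75
tool_pos: [674.4, 23.9, 132.0]
tcp_rot: [-179.9, 0.2, 11.1]
ft_force: [-0.4, 0.5, -0.7]
finger_gap: 0.3
1.82 84.0 140.0 0.0 0.0
1.72 74.5 142.3 -0.19 -0.05
1.62 64.8 143.7 -0.19 -0.03
1.52 55.0 144.1 -0.2 -0.01
1.42 45.2 143.5 -0.2 0.01
1.32 35.6 141.9 -0.19 0.03
1.22 26.1 139.4 -0.19 0.05
1.12 16.9 136.0 -0.18 0.07
1.02 8.1 131.6 -0.18 0.09
0.92 -0.2 126.4 -0.17 0.1
0.82 -7.9 120.4 -0.15 0.12
0.72 -15.0 113.6 -0.14 0.14
0.62 -21.4 106.2 -0.13 0.15
0.52 -27.1 98.2 -0.11 0.16
0.42 -31.9 89.6 -0.1 0.17
0.32 -35.8 80.6 -0.08 0.18
0.22 -38.8 71.3 -0.06 0.19
0.12 -40.8 61.7 -0.04 0.19
0.02 -41.9 52.0 -0.02 0.19
95.66527133793272 -33.550284358033 133.9232918656126 [-0.4943152   0.55383031  0.01681363]
```

View pics/c5.png

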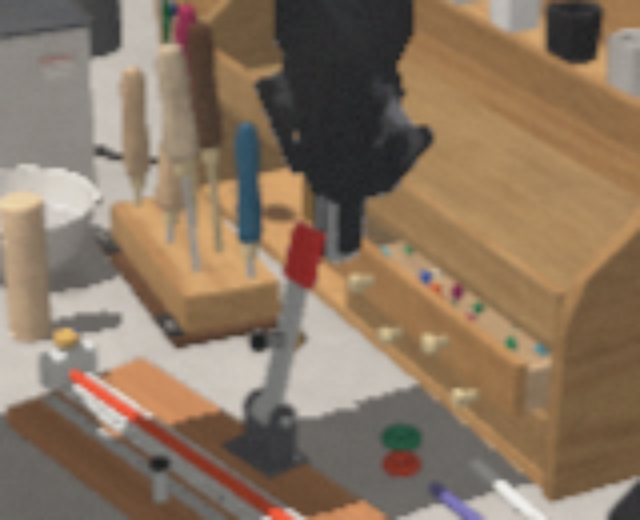

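The fingers stand behind the red tab, which is at (305,255), and are clear of the shelf. I'll push the arm past vertical.

```bash
python3 -m jog '[[[-0.15,-0.03,-0.03,0,0,0,0],[-0.15,-0.03,-0.03,0,0,0,0],[-0.15,0,-0.03,0,0,0,0],[-0.15,0,-0.03,0,0,0,0],[-0.15,0,0,0,0,0,0],[-0.15,0,0,0,0,0,0],[-0.15,0,0,0,0,0,0],[-0.15,0,0.02,0,0,0,0],[-0.15,0,0.03,0,0,0,0],[-0.15,0,0.04,0,0,0,0],[0,0,0,0,0,0,0]]]'
python3 - <<'E'
from h import *
snap('side','s6')
s=telemetry.sense();d=s['tool_pos']-[575.2,38.9,0];print(d[0]*.982+d[1]*.188,-d[0]*.188+d[1]*.982,d[2],s['ft_force'])
cv2.imwrite('pics/c6.png',cv2.resize(cv2.imread('pics/s6.png')[100:230,250:410],(640,520)))
E
```

```text
time: 12.18
tool_pos: [601.1, 12.4, 136.0]
tcp_rot: [-180.0, 0.1, 11.1]
ft_force: [0.5, -0.6, -0.2]
finger_gap: -0.0
20.81543465371803 -30.907760350147537 136.16110590821492 [ 0.03412417 -0.09468322  0.68945486]
```

View pics/c6.png

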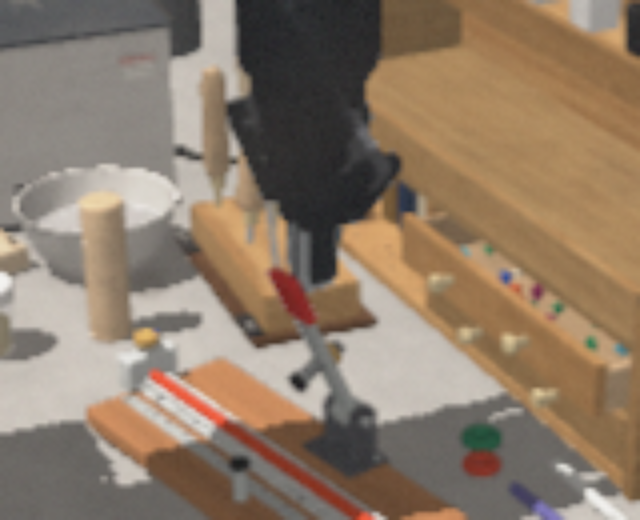

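The arm leans toward the robot at about 1.1 rad, with the fingertips on the tab at (290,290). I'll follow the arc down.

```bash
python3 -m jog '[[[-0.15,0,0.05,0,0,0,0],[-0.18,0,0.1,0,0,0,0],[-0.16,0,0.1,0,0,0,0],[-0.15,0,0.12,0,0,0,0],[-0.14,0,0.14,0,0,0,0],[-0.12,0,0.15,0,0,0,0],[-0.11,0,0.16,0,0,0,0],[-0.1,0,0.17,0,0,0,0],[-0.08,0,0.18,0,0,0,0],[-0.04,0,0.1,0,0,0,0],[0,0,0,0,0,0,0]]]'
python3 - <<'E'
from h import *
snap('side','s7')
s=telemetry.sense();d=s['tool_pos']-[575.2,38.9,0];print(d[0]*.982+d[1]*.188,-d[0]*.188+d[1]*.982,d[2],s['ft_force'])
cv2.imwrite('pics/c7.png',cv2.resize(cv2.imread('pics/s7.png')[120:250,230:390],(640,520)))
E
```

```text
time: 13.6
tool_pos: [540.9, 0.6, 72.1]
tcp_rot: [-180.0, 0.1, 11.1]
ft_force: [0.8, 0.1, 0.5]
finger_gap: -0.2
-40.458058659528696 -31.19716993506051 72.58476726748574 [0.3564972  0.09196925 0.91214185]
```

View pics/c7.png

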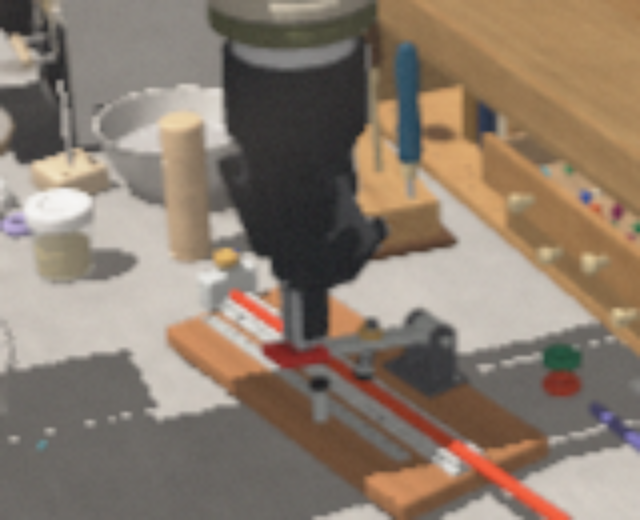

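The fingers are on the red tab at (295,352), with the foot just above the rod at about 0.22 rad. Now I press down in small steps.

```bash
python3 -m jog '[[[-0.02,0,0.08,0,0,0,0],[-0.02,0,0.08,0,0,0,0],[-0.01,0,0.06,0,0,0,0],[0,0,0.04,0,0,0,0],[0,0,0.04,0,0,0,0],[0,0,0,0,0,0,0]]]'
python3 -m jog '[[[0,0,0.04,0,0,0,0],[0,0,0.04,0,0,0,0],[0,0,0,0,0,0,0]]]'
```

```text
time: 14.4
tool_pos: [538.9, 0.1, 57.6]
tcp_rot: [-180.0, 0.0, 11.1]
ft_force: [-1.2, -0.5, 1.6]
finger_gap: 0.1
time: 14.78
tool_pos: [538.9, 0.2, 53.6]
tcp_rot: [-180.0, 0.0, 11.1]
ft_force: [-1.5, -0.8, 3.3]
finger_gap: -0.1
```

```bash
python3 -m jog '[[[0,0,0.04,0,0,0,0],[0,0,0.03,0,0,0,0],[0,0,0,0,0,0,0]]]'
python3 -m jog '[[[0,0,0.03,0,0,0,0],[0,0,0,0,0,0,0]]]'
python3 -m jog '[[[0,0,0.03,0,0,0,0],[0,0,0,0,0,0,0],[0,0,0,0,0,0,0]]]'
```

```text
time: 15.15
tool_pos: [538.9, 0.1, 50.2]
tcp_rot: [180.0, 0.0, 11.1]
ft_force: [-2.3, -0.3, 4.2]
finger_gap: 0.0
time: 15.4
tool_pos: [539.0, 0.1, 49.8]
tcp_rot: [180.0, 0.0, 11.1]
ft_force: [-8.9, -0.2, 15.8]
finger_gap: 0.1
time: 15.78
tool_pos: [539.1, 0.1, 49.6]
tcp_rot: [180.0, 0.0, 11.1]
ft_force: [-15.0, -0.0, 27.0]
finger_gap: -0.2
```

The tab is on its rest: z 49.6, with the force rising steeply. I'll ease off slightly and check.

```bash
python3 -m jog '[[[0,0,-0.02,0,0,0,0],[0,0,0,0,0,0,0],[0,0,0,0,0,0,0],[0,0,0,0,0,0,0]]]'
python3 - <<'E'
from h import *
snap('side','s8')
for f in('s3','s8'):
    p=load(f)[0]; hsv=cv2.cvtColor(p,cv2.COLOR_RGB2HSV);v,u=np.mgrid[:400,:640]
    m=((hsv[...,0]<14)|(hsv[...,0]>172))&(hsv[...,1]>165)&(hsv[...,2]>80)&(u>275)&(u<440)&(v>188)
    W=ray(f,np.c_[u[m],v[m]],27)[:,:2]-[575.2,38.9]; t=W@[-.188,.982]; print(f,np.sort(t[abs(W@[.982,.188])<8])[-3:])
a=[cv2.resize(cv2.imread('pics/s8.png')[y:y+h,x:x+w],(400,400)) for x,y,w,h in((270,165,50,50),(270,160,90,90))]
cv2.imwrite('pics/c8.png',np.hstack(a))
E
```

```text
time: 16.27
tool_pos: [539.1, 0.1, 49.8]
tcp_rot: [180.0, 0.0, 11.1]
ft_force: [-11.1, 0.1, 19.2]
finger_gap: -0.1
s3 [105.62348827 108.3371098  109.91551019]
s8 [105.62348827 108.3371098  109.91551019]
```

View pics/c8.png

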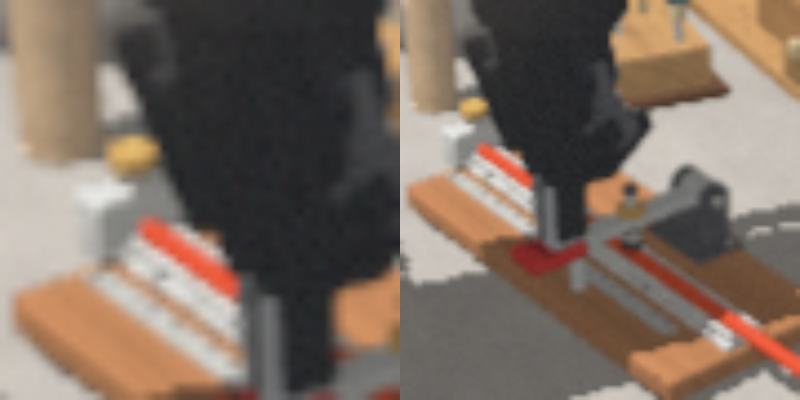

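The head is still against the stop at (145,225). The arm is level with its foot on the rod at (630,235) in the right panel, and the fingers are pressing the tab. I'm handing in.

```bash
python3 -c "
from h import *
print(job.hand_in()); s=telemetry.sense(); print(s['time'],s['tool_pos'],s['ft_force'])"
```

```text
the job is handed in; nothing more can be done
None
the job is handed in; nothing more can be done
```

The job is handed in with the rod home against the stop and the arm held down on it. `hand_in` reports no verdict, so I don't know how it was judged.

- **Rod:** I pushed the tail with the shut fingertips until the force rose to about 10 N. The head then measured at jig y ≈ 109.6–109.9 mm, against the stop face at 110.
- **Arm:** I pushed the tab over from behind and followed it down to its rest. The force rose sharply with the fingertips at z ≈ 49.6 mm, close to the 50 mm given for the tab.
- **Last checks:** The fingertips were at z 49.8 mm, holding the tab with about 19 N downward plus about 11 N sideways. The rod head had not moved in the side camera, and the last picture shows the arm level with its foot on the rod. The clock read about 16.3 s.

The force of the foot on the rod was not measured; I inferred it from the tab being on its rest. The bystanders looked undisturbed in the pictures, but I did not measure their positions. No check failed or disagreed. The one correction was about 7 mm in y, after the fingers overshot on the way to the arm.

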